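# Take the self-inking stamp off its rack and stamp the receipt

### The arm

A 6-joint arm with a two-finger parallel gripper is mounted at the origin on the work surface; the furniture and walls round the work are solid. World frame = base frame: x ahead of the robot, y to its left, z up, the work surface at z = 0. Lengths are in m, angles in rad, forces in N, time in s.
With the tool pointing down it reaches from about 0.35 to 0.725 m from the base axis. Payload 6 kg.
Tool frame: the origin (TCP) lies midway between the tips of the shut fingers; the grasp point (between the pads) lies 19 mm behind it; z points along the fingers, y is the line along which they close (so a half turn about z gives the same grasp; the last joint's range is limited). The gripper opens to 85 mm and grips with 20 to 120 N. Pads are 22 mm wide; open, the fingers measure 114 mm over their backs; the gripper's body (76 mm by 85 mm) begins 54 mm behind the grasp point. The pads swing forward as they close: fully open they stand 13 mm farther back than shut.
Start: joints at [-0.804, 0.04, 0.085, 0, -1.615, -0.334], TCP at [0.252, -0.545, 0.196] pointing down, gripper open.
Joint ranges: [-2.56, 2.56], [-1.29, 2.01], [-1.08, 1.49], [-3.29, 1.98], [-2.81, -0.18], [-2.99, 2.99]. Speed limits (rad/s): [2.57, 2.57, 3.01, 3.14, 3.14, 3.14].

### API

Orientations are given as a rotation vector (axis times angle).
In Python, from cell import state, grab_frame, finish_job gives the robot as it stands.
- The arm moves only by the tool send_rows, never from a script. Its argument "targets" is a list of rows, each an object of numbers: "dx", "dy", "dz": the shift along the tool's x, y, z each as a share of 0.04 m, from -1 to 1; "turn": the turn about the tool's z as a share of 360 degrees, from -1 to 1; "jaw": the closure, from -1 (fully open) to 1 (shut). In form: [{"dx": .., "dy": .., "dz": .., "turn": .., "jaw": ..}, ...]. A call has 1 to 8 rows; each row shifts and turns the commanded pose from where the row before left it, along the tool's axes as they then stand; what a row does not reach is not made up. A row lasts 1/8 s, in which the tool goes at most 62.5 mm and 10.7 degrees, less where a joint would pass 70% of its speed; a pose out of reach is approached as far as the arm can. A call with a number of a shift or a turn outside -1 to 1 is refused whole. A call with a gripper value outside its range is refused whole. The fingers move at their own pace and stop on an object; "newtons" is the grip in N (left out, the last holds). Time passes only in rows, so rows that do not move let the fingers close. It gives the time, the measured TCP pose, the force, the opening and the grip force at its end, in the units of the state.
- state(): the state, without advancing time (a new reading comes with each control period).
- grab_frame(name): name is "scene" or "top"; returns a dict with "frame" (480x640x3 uint8, blue, green, red), "intrinsics" (3x3 intrinsics, pixels), "position" and "attitude" of the camera in the world. Camera axes: x right, y down, z forward; pixel columns grow to the right and rows downward; lengths in m; the calibration is good to about 2 mm. A picture is of the moment at which its call begins. There is no depth.
- finish_job(): hands the job in; it is judged then, once.
The state is a dict: "time": time; "joint_pos": joint angles; "qvel": joint speeds; "joint_efforts": joint torques, N m; "ee_pos": TCP position; "tcp_rot": TCP orientation; "force": force on the tool from outside, world axes, zero at the start; "torque": the same for the moment, N m; "gripper_width": finger opening in m; "grip_force": force on a finger pad.
Only numpy, scipy, OpenCV 4.12 (cv2) and the standard library are available. Lean on these libraries where they do the work, as an engineer would, in place of code of your own. Each camera call takes 0.05 s, during which the arm holds its last target. There are 200 camera calls.

### The job

Take the self-inking stamp (the one with the big box-shaped cap) off the stamp rack by lifting it over the lip of its fork and drawing it out, and stand it upright and square inside the framed box on the receipt book. Then press its cap straight down against the spring until it is fully home, bearing firmly on its stop but without forcing it (15 to 20 N in all), and finish while still holding it pressed down there so that the ink takes. Do not press it down anywhere else, and leave the two knob-handled stamps hanging in the rack.

Things in the scene. Friction and masses are not known exactly. Their poses are not given: they have to be found in the camera images.
- stamp: self-inking stamp, 88 mm tall, about 85 g: grey open-topped housing 32 (x) x 52 (y) x 46 mm high under a sprung blue box-shaped cap. Origin: centre of the housing's underside (the foot); z up. At the start it hangs by its cap in one of the rack's three forks (any), axes along the rack's, foot 28 mm above the desk
- stamp_head (a point): centre of the top face of the stamp's cap. The cap is 36 (x) x 56 (y) x 28 mm high (60 to 88 mm above the foot when up); grip it across its 36 mm. A 12 mm square stem and two straps (at y = +-28 mm, 20 mm wide in x) join it to the housing; the fork runs in the 14 mm high gap between housing rim and cap
- stamp_grip (a joint): how far the stamp's cap is pressed down: 0 = up, 0.012 m = fully home on its hard stop. The spring rises evenly to about 8 N at the stop, plus about 1 N of friction; any more push bears on the stop, which is hard, and through the housing on the book
- rack: fixed dark sheet-steel stamp rack, 256 mm wide (y), x from -60 to +52 mm, origin on the desk; its open front faces its own -x. From its ledge (top 88 mm above the desk) three forks point to -x, at y = +82, 0, -82 mm. Nothing of the rack is higher than 92 mm. Stamps hang in the forks at rack x = -15 mm
- fork_middle (a point): middle fork, where a stamp's axis hangs, at the top of the tines (88 mm up); axes as the rack's. Each fork: two tines 3 mm thick, 11 mm wide, 18 mm slot, and at the tips (22 to 25 mm in front) a lip turned up 4 mm. To free the stamp raise it 5 to 10 mm (7 is best), draw it out level along the rack's -x by 70 mm or more, then lift away
- receipt_book: fixed receipt book, 190 (x) x 136 (y) x 14 mm, with a grey binding strip along its +x edge. Origin: centre of its underside on the desk. The framed stamp box is in its near right part as the robot sees it
- stamp_box (a point): centre of the printed frame on the receipt book, 14 mm above the desk; inside it is 48 (book's x) x 68 mm (book's y), so the stamp's foot has 8 mm to spare all round when its y lies along the book's y, either way round; axes as the book's
- knob_stamp_bar: bystander: hand stamp with a turned dark wooden knob, 86 mm tall, with a 22 x 58 mm bar-shaped foot, hanging in another fork by the collar of its knob; origin at the centre of its underside; reaches 36 mm above the ledge
- knob_stamp_round: bystander: the same kind of hand stamp with a round foot, 40 mm across, hanging in the third fork; origin at the centre of its underside
Things that resemble listed ones, but are neither listed nor needed, are in the scene too. Of the things that look like the stamp, the largest one is meant. Leave any green look-alike of the receipt_book alone.

How it is judged:
By the outcome, as a careful person would: the job done as asked, in the order asked, and still so for the second after the job is handed in, while the arm keeps its last pose, push and grip.
It also fails if it takes over 51 s, if anything falls off the work surface, if the arm or the gripper's body presses on something with over 40 N, if the wrist force passes 120 N, or if a joint passes its speed limit or range.

## Working session

There is one attempt and no reset: what is moved stays moved. The work goes in short steps, Python scripts to look and compute and a tool call to move; the robot and the scene stay as the last step left them, time stands still between calls to the robot, and variables do not carry over. Pictures are saved under pics/ and viewed, at most 10 in all, crops included, and the job is handed in when it is done.

Besides the shell and the picture viewer there is one more tool, called as name([rows], argument=value, ...), one row to a line, values as JSON. send_rows: Moves the arm, as the interface text tells. Its arguments: {"type":"object","properties":{"targets":{"type":"array","items":{"type":"object","properties":{"dx":{"type":"number","minimum":-1,"maximum":1},"dy":{"type":"number","minimum":-1,"maximum":1},"dz":{"type":"number","minimum":-1,"maximum":1},"turn":{"type":"number","minimum":-1,"maximum":1},"jaw":{"type":"number"}}}},"newtons":{"type":"number"}},"required":["targets"]}

```bash
mkdir -p pics; python3 - <<'E'
from cell import *
import cv2,pickle
s=state();print(s)
for n in("scene","top"):
    f=grab_frame(n);cv2.imwrite(f"pics/{n}0.png",f["frame"]);pickle.dump(f,open(f"{n}0.pkl","wb"))
    print(n,f["intrinsics"],f["position"],f["attitude"])
E
```

```text
{'time': 0.0, 'joint_pos': array([-8.04350731e-01,  4.08200841e-02,  8.38375084e-02, -5.02777512e-04,
       -1.61548872e+00, -3.33723001e-01]), 'qvel': array([ 0.00028244,  0.0006508 , -0.00013494, -0.00144769, -0.00042468,
        0.00022062]), 'joint_efforts': array([ 9.84685794e-04, -3.68207610e+01,  3.47424459e+01,  6.93281695e+00,
       -5.38720502e-03,  3.47468256e-05]), 'ee_pos': array([ 0.25154693, -0.54430338,  0.19478125]), 'tcp_rot': array([ 6.74365792e-01, -3.06790110e+00, -2.65498508e-03]), 'force': array([-0.52879145,  0.32896986,  0.76657245]), 'torque': array([ 0.03873142, -0.05909834, -0.02039763]), 'grip_force': 0.0, 'gripper_width': 0.08530076638543081}
scene [[468.19451299   0.         315.4150999 ]
 [  0.         468.19451299 235.21299985]
 [  0.           0.           1.        ]] [0.15593177 0.56732395 0.72378601] [-0.71024613  2.59212372 -1.11810706]
top [[563.86622948   0.         314.65185384]
 [  0.         563.86622948 237.91096167]
 [  0.           0.           1.        ]] [0.20717771 0.01131298 1.46683998] [-2.21368813  1.99881343 -0.19955688]
```

View pics/scene0.png

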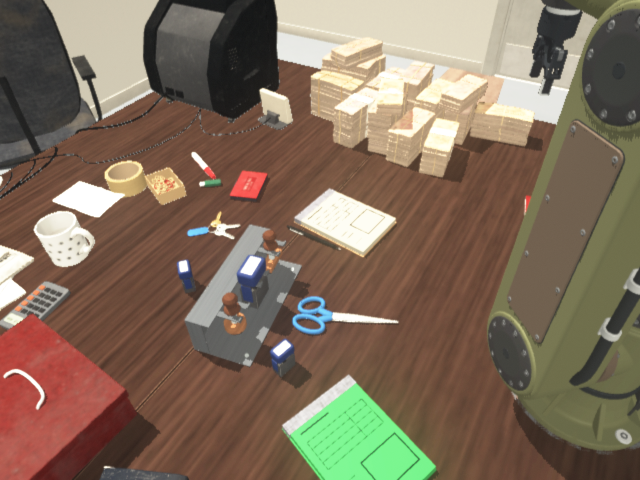

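View pics/top0.png

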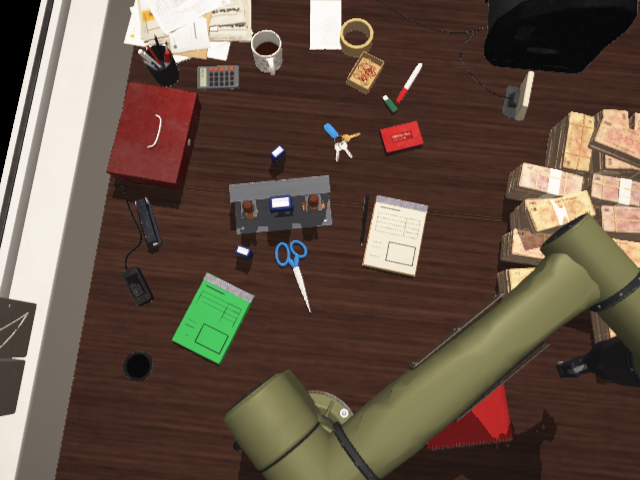

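Candidates for the stamp are the blue-capped stamp in the middle fork at top (281,204), which is the largest, and two small blue ones standing on the desk at (278,154) and (244,251). I choose the one in the fork. The receipt book is the cream one at (395,236), with its frame near (401,253). The green book at (213,318) is the decoy. I'll check with one close crop.

```bash
python3 - <<'E'
import cv2
a=cv2.imread("pics/top0.png")[168:283,228:433]
cv2.imwrite("pics/c1.png",cv2.resize(a,None,fx=3.9,fy=3.9,interpolation=cv2.INTER_CUBIC))
a=cv2.imread("pics/scene0.png")[180:370,180:405]
cv2.imwrite("pics/c2.png",cv2.resize(a,None,fx=3,fy=3,interpolation=cv2.INTER_CUBIC))
E
```

```text
(no output)
```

View pics/c1.png

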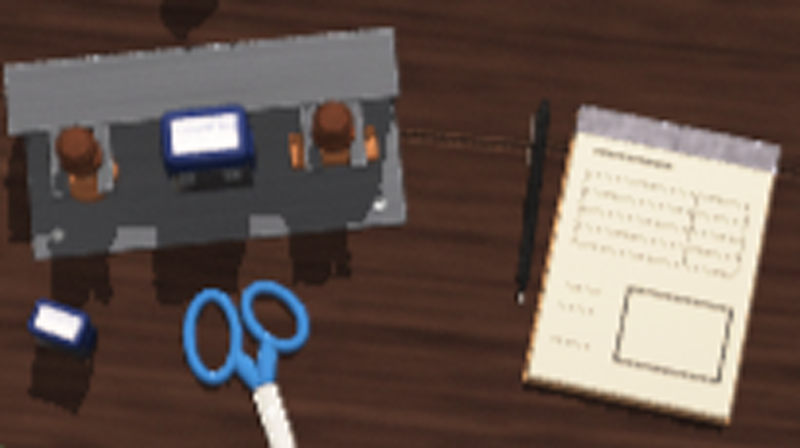

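View pics/c2.png

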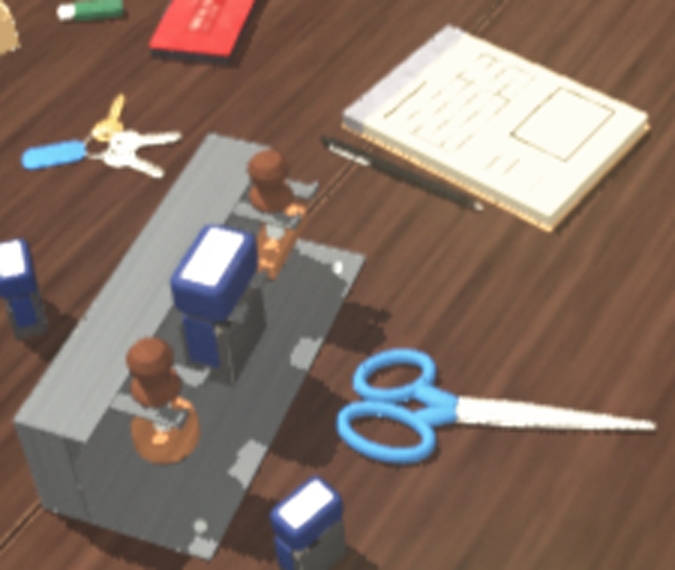

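The crops confirm it. The large blue-capped stamp hangs in the middle fork between the two knob stamps, and its label centre is at top-crop (206,135). The frame corners on the cream book are at top-crop (628,286), (733,309), (718,382) and (613,361). Next I fit the rack and book poses from both views.

```bash
cat > h.py <<'E'
import numpy as np,pickle,cv2
from scipy.optimize import least_squares
from scipy.spatial.transform import Rotation as R
F={n:pickle.load(open(f"{n}0.pkl","rb")) for n in("scene","top")}
def proj(f,P):
    c=R.from_rotvec(f["attitude"]).inv().apply(np.atleast_2d(P)-f["position"])
    q=c@f["intrinsics"].T; return q[:,:2]/q[:,2:]
def W(p,l):
    l=np.atleast_2d(np.array(l,float));c,s=np.cos(p[2]),np.sin(p[2])
    return np.c_[p[0]+c*l[:,0]-s*l[:,1],p[1]+s*l[:,0]+c*l[:,1],l[:,2]]
T=lambda a:(np.array(a,float)+.5)/3.9-.5+[228,168]
S=lambda a:(np.array(a,float)+.5)/3-.5+[180,180]
E
python3 - <<'E'
from h import *
def fit(name,L,t,s,x0,extra=0):
    for use in("both","top","scene"):
        def fun(p):
            a=proj(F["top"],W(p,L))-T(t);b=proj(F["scene"],W(p,L))-S(s)
            return np.r_[(a.ravel() if use!="scene" else []),(b.ravel() if use!="top" else [])]
        r=least_squares(fun,x0,loss="soft_l1");print(name,use,r.x.round(4),np.degrees(r.x[2]).round(2));
        if use=="both":print(r.fun.reshape(-1,2).round(1).tolist());keep=r.x
    return keep
rk=fit("rack",[[.052,.128,.088],[.052,-.128,.088],[-.06,.128,.002],[-.06,-.128,.002],[-.015,0,.116]],
 [[5,65],[392,28],[37,258],[405,220],[206,135]],[[15,420],[212,135],[210,557],[365,257],[219,256]],[.6,.1,0])
bk=fit("book",[[.095,.068,.014],[.095,-.068,.014],[-.095,-.068,.014],[-.095,.068,.014]],
 [[581,107],[780,147],[730,418],[525,378]],[[343,121],[455,25],[648,127],[552,224]],[.5,-.2,0])
fr=fit("frame",[[.0245,.0345,.014],[.0245,-.0345,.014],[-.0245,-.0345,.014],[-.0245,.0345,.014]],
 [[628,287],[733,309],[719,381],[614,361]],[[511,135],[566,88],[614,102],[565,161]],[.5,-.2,0])
c,s=np.cos(bk[2]),np.sin(bk[2]);d=fr[:2]-bk[:2];print("frame in book",c*d[0]+s*d[1],-s*d[0]+c*d[1])
print("stamp",W(rk,[-.015,0,.116]))
from cell import state
st=state();print(R.from_rotvec(st["tcp_rot"]).as_matrix().round(3))
E
```

```text
rack both [0.5779 0.1416 0.2019] 11.57
[[-0.6, 0.6], [0.2, 0.4], [-0.9, 0.9], [0.5, 1.3], [-0.5, 0.2], [-0.8, -0.8], [-0.9, -1.7], [0.4, 0.3], [0.6, -0.9], [-1.9, -0.9]]
rack top [0.5798 0.141  0.2036] 11.67
rack scene [0.5759 0.1423 0.1991] 11.41
book both [ 0.5322 -0.1627 -0.1146] -6.57
[[-0.2, 0.7], [-1.0, 1.1], [-1.1, 0.9], [0.0, -0.0], [0.5, -3.1], [-2.0, 0.1], [0.1, -4.2], [-0.6, -2.9]]
book top [ 0.5342 -0.1641 -0.1086] -6.22
book scene [ 0.5266 -0.1547 -0.1294] -7.42
frame both [ 0.4839 -0.1804 -0.1032] -5.91
[[0.2, 1.0], [-0.8, 0.6], [-0.4, 0.3], [0.4, 0.1], [-0.1, -0.9], [-2.1, -1.0], [-0.2, 2.3], [0.1, -1.0]]
frame top [ 0.4852 -0.1806 -0.1038] -5.95
frame scene [ 0.4819 -0.1788 -0.1255] -7.19
frame in book -0.0460348430147385 -0.02315384741282939
stamp [[0.56317029 0.13855784 0.116     ]]
[[-0.908 -0.419 -0.001]
 [-0.419  0.908  0.001]
 [ 0.     0.002 -1.   ]]
```

send_rows([
  {"dx":-0.2,"dy":0.17,"dz":-0.3,"jaw":-1},
  {"dx":-0.593,"dy":0.51,"dz":-0.3,"jaw":-1},
  {"dx":-0.593,"dy":0.51,"dz":-0.3,"jaw":-1},
  {"dx":-0.593,"dy":0.51,"dz":-0.2,"jaw":-1},
  {"dx":-0.593,"dy":0.51,"dz":-0.2,"jaw":-1},
  {"dx":-0.593,"dy":0.51,"dz":0,"jaw":-1},
  {"dx":-0.593,"dy":0.51,"dz":0,"jaw":-1},
  {"dx":-0.593,"dy":0.51,"dz":0,"jaw":-1},
])

```text
$.targets[0]: bad value
```

send_rows([
  {"dx":-0.593,"dy":0.51},
  {"dx":-0.593,"dy":0.51},
  {"dx":-0.593,"dy":0.51},
  {"dx":-0.593,"dy":0.51},
  {"dx":-0.593,"dy":0.51},
  {"dx":-0.593,"dy":0.51},
  {"dx":-0.593,"dy":0.51},
  {"dx":-0.593,"dy":0.51},
])

```text
$.targets[0]: bad value
```

send_rows([
  {"dx":-0.593,"dy":0.51},
  {"dx":-0.593,"dy":0.51},
  {"dx":-0.593,"dy":0.51},
  {"dx":-0.593,"dy":0.51},
  {"dx":-0.593,"dy":0.51},
  {"dx":-0.593,"dy":0.51},
  {"dx":-0.593,"dy":0.51},
  {"dx":-0.593,"dy":0.51},
])

```text
$.targets[0]: bad value
```

send_rows([
  {"turn":-0.0267},
  {"turn":-0.0267},
  {"turn":-0.0267},
  {"turn":-0.0267},
  {"turn":-0.0267},
  {"turn":-0.0267},
  {"turn":-0.0267},
  {"turn":-0.0264},
])

```text
$.targets[0]: bad value
```

send_rows([
  {"dx":-0.2,"dy":0.17,"dz":-0.3,"turn":0,"jaw":-1},
  {"dx":-0.593,"dy":0.51,"dz":-0.3,"turn":0,"jaw":-1},
  {"dx":-0.593,"dy":0.51,"dz":-0.3,"turn":0,"jaw":-1},
  {"dx":-0.593,"dy":0.51,"dz":-0.2,"turn":0,"jaw":-1},
  {"dx":-0.593,"dy":0.51,"dz":-0.2,"turn":0,"jaw":-1},
  {"dx":-0.593,"dy":0.51,"dz":0,"turn":0,"jaw":-1},
  {"dx":-0.593,"dy":0.51,"dz":0,"turn":0,"jaw":-1},
  {"dx":-0.593,"dy":0.51,"dz":0,"turn":0,"jaw":-1},
])

```text
time: 1.1
ee_pos: [0.3473, -0.3345, 0.2488]
tcp_rot: [-0.675, 3.067, -0.001]
force: [0.7, -0.4, 0.3]
gripper_width: 0.0854
grip_force: 0.0
```

send_rows([
  {"dx":-0.593,"dy":0.51,"dz":0,"turn":0,"jaw":-1},
  {"dx":-0.593,"dy":0.51,"dz":0,"turn":0,"jaw":-1},
  {"dx":-0.593,"dy":0.51,"dz":0,"turn":0,"jaw":-1},
  {"dx":-0.593,"dy":0.51,"dz":0,"turn":0,"jaw":-1},
  {"dx":-0.593,"dy":0.51,"dz":0,"turn":0,"jaw":-1},
  {"dx":-0.593,"dy":0.51,"dz":0,"turn":0,"jaw":-1},
  {"dx":-0.593,"dy":0.51,"dz":0,"turn":0,"jaw":-1},
  {"dx":-0.593,"dy":0.51,"dz":0,"turn":0,"jaw":-1},
])

```text
time: 2.1
ee_pos: [0.4508, -0.1068, 0.2488]
tcp_rot: [-0.675, 3.067, -0.0]
force: [0.1, -0.2, 0.2]
gripper_width: 0.0854
grip_force: 0.0
```

send_rows([
  {"dx":-0.593,"dy":0.51,"dz":0,"turn":0,"jaw":-1},
  {"dx":-0.593,"dy":0.51,"dz":0,"turn":0,"jaw":-1},
  {"dx":-0.593,"dy":0.51,"dz":0,"turn":0,"jaw":-1},
  {"dx":-0.593,"dy":0.51,"dz":0,"turn":0,"jaw":-1},
  {"dx":-0.593,"dy":0.51,"dz":0,"turn":0,"jaw":-1},
  {"dx":-0.593,"dy":0.51,"dz":0,"turn":0,"jaw":-1},
  {"dx":-0.593,"dy":0.51,"dz":0,"turn":0,"jaw":-1},
  {"dx":-0.593,"dy":0.51,"dz":0,"turn":0,"jaw":-1},
])

```text
time: 3.1
ee_pos: [0.5545, 0.121, 0.2488]
tcp_rot: [-0.675, 3.067, 0.0]
force: [0.4, -0.4, 0.6]
gripper_width: 0.0855
grip_force: 0.0
```

send_rows([
  {"dx":0,"dy":0,"dz":0,"turn":-0.0267,"jaw":-1},
  {"dx":0,"dy":0,"dz":0,"turn":-0.0267,"jaw":-1},
  {"dx":0,"dy":0,"dz":0,"turn":-0.0267,"jaw":-1},
  {"dx":0,"dy":0,"dz":0,"turn":-0.0267,"jaw":-1},
  {"dx":0,"dy":0,"dz":0,"turn":-0.0267,"jaw":-1},
  {"dx":0,"dy":0,"dz":0,"turn":-0.0267,"jaw":-1},
  {"dx":0,"dy":0,"dz":0,"turn":-0.0267,"jaw":-1},
  {"dx":0,"dy":0,"dz":0,"turn":-0.0264,"jaw":-1},
])

```text
time: 4.1
ee_pos: [0.5542, 0.12, 0.2488]
tcp_rot: [-2.439, 1.978, -0.0]
force: [-0.8, -0.4, -0.1]
gripper_width: 0.0851
grip_force: 0.0
```

```bash
cat > st.py <<'E'
from h import *
from cell import *
def go(target,yaw):  # yaw (deg) of tool y; prints remaining move in tool units
    s=state();M=R.from_rotvec(s["tcp_rot"]).as_matrix();d=np.array(target)-s["ee_pos"]
    y=np.degrees(np.arctan2(M[1,1],M[0,1]))
    print("t",s["time"],"pos",s["ee_pos"].round(4),"yaw",y.round(2),"tilt",M[2].round(3),"F",s["force"].round(2),"w",s["gripper_width"].round(4),"g",s["grip_force"])
    print("q",s["joint_pos"].round(2))
    print("dxyz units",(M.T@d/.04).round(3),"turn",(((y-yaw+180)%360-180)/360).round(4))
E
python3 -c "
from st import *
go([.5632,.1386,.092],191.6)"
```

```text
Traceback (most recent call last):
  File "st.py", line 6, in go
    print("t",s["time"],"pos",s["ee_pos"].round(4),"yaw",y.round(2),"tilt",M[2].round(3),"F",s["force"].round(2),"w",s["gripper_width"].round(4),"g",s["grip_force"])
                                                                                                                     ^^^^^^^^^^^^^^^^^^^^^^^^
AttributeError: 'float' object has no attribute 'round'
```

```bash
sed -i 's/s\["gripper_width"\].round(4)/round(s["gripper_width"],4)/' st.py; python3 -c "
from st import *
go([.5632,.1386,.092],191.6)"
```

```text
t 4.1 pos [0.5542 0.12   0.2488] yaw -168.08 tilt [-0.    -0.001 -1.   ] F [-0.77 -0.35 -0.14] w 0.0851 g 0.0
q [ 0.57 -0.04  0.11 -0.   -1.71 -0.36]
dxyz units [-0.407 -0.313  3.919] turn 0.0009
```

send_rows([
  {"dx":-0.2,"dy":-0.16,"dz":0.2,"turn":0.0009,"jaw":-1},
  {"dx":-0.2,"dy":-0.15,"dz":0.6,"turn":0,"jaw":-1},
  {"dx":0,"dy":0,"dz":0.7,"turn":0,"jaw":-1},
  {"dx":0,"dy":0,"dz":0.7,"turn":0,"jaw":-1},
  {"dx":0,"dy":0,"dz":0.6,"turn":0,"jaw":-1},
  {"dx":0,"dy":0,"dz":0.4,"turn":0,"jaw":-1},
  {"dx":0,"dy":0,"dz":0,"turn":0,"jaw":-1},
])

```text
time: 4.97
ee_pos: [0.5629, 0.1378, 0.1185]
tcp_rot: [2.426, -1.993, -0.002]
force: [0.7, 0.4, 0.2]
gripper_width: 0.0851
grip_force: 0.0
```

```bash
python3 -c "
from st import *
go([.5632,.1386,.092],191.6)
f=grab_frame('scene')['frame'][170:370,170:395]
cv2.imwrite('pics/s1.png',cv2.resize(f,None,fx=3,fy=3,interpolation=cv2.INTER_CUBIC))"
```

```text
t 4.975 pos [0.5629 0.1378 0.1185] yaw -168.82 tilt [ 0.001  0.002 -1.   ] F [0.71 0.37 0.19] w 0.0851 g 0.0
q [ 0.59 -0.01 -0.1  -0.   -1.48 -0.39]
dxyz units [-0.018 -0.014  0.662] turn -0.0012
```

View pics/s1.png

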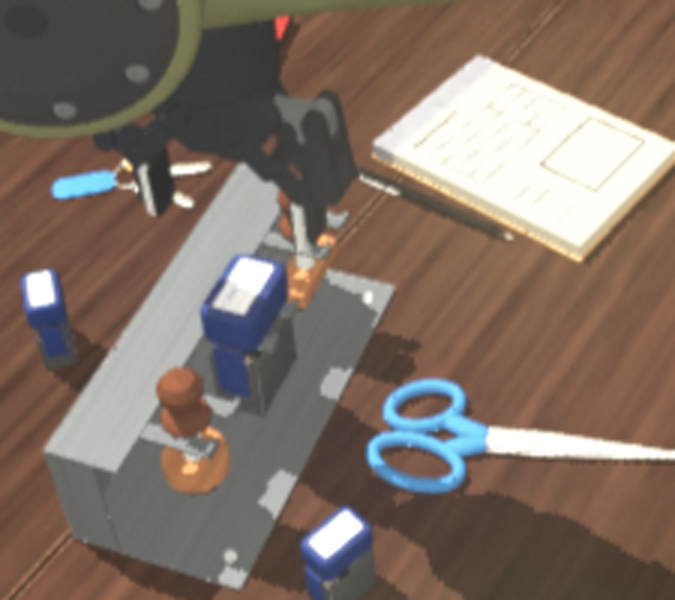

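```bash
python3 -c "
from st import *
s=state();M=R.from_rotvec(s['tcp_rot']).as_matrix();p=s['ee_pos']
for lab,l in [('tips',[[x,y,-.013] for y in(-.0425,.0425) for x in (-.011,.011)]),('cap',[[x,y,.0025] for y in(-.018,.018) for x in(-.028,.028)])]:
  P=p+np.array(l)@M.T; print(lab,P.round(3).tolist(),((proj(F['scene'],P)-[170,170]+.5)*3-.5).round(0).tolist())
"
```

```text
tips [[0.603, 0.157, 0.133], [0.607, 0.135, 0.133], [0.52, 0.14, 0.133], [0.524, 0.119, 0.133]] [[167.0, 259.0], [184.0, 234.0], [298.0, 293.0], [314.0, 267.0]]
cap [[0.576, 0.169, 0.117], [0.587, 0.114, 0.117], [0.54, 0.162, 0.117], [0.551, 0.107, 0.117]] [[195.0, 306.0], [236.0, 242.0], [250.0, 321.0], [290.0, 256.0]]
```

The stamp's cap is still in its fork, with predicted top centre (243,281) against about (243,282) seen. The open fingers straddle it along the rack's x. I descend the last part and grip.

send_rows([
  {"dx":-0.01,"dy":-0.01,"dz":0.3,"turn":-0.0012,"jaw":-1},
  {"dx":0,"dy":0,"dz":0.25,"turn":0,"jaw":-1},
  {"dx":0,"dy":0,"dz":0.15,"turn":0,"jaw":-1},
  {"dx":0,"dy":0,"dz":0,"turn":0,"jaw":-1},
])

```text
time: 5.52
ee_pos: [0.5635, 0.1381, 0.0911]
tcp_rot: [2.435, -1.983, -0.001]
force: [-0.3, 0.4, 0.0]
gripper_width: 0.0853
grip_force: 0.0
```

send_rows([
  {"dx":0,"dy":0,"dz":0,"turn":0,"jaw":-0.2},
  {"dx":0,"dy":0,"dz":0,"turn":0,"jaw":-0.2},
  {"dx":0,"dy":0,"dz":0,"turn":0,"jaw":-0.1},
  {"dx":0,"dy":0,"dz":0,"turn":0,"jaw":0},
  {"dx":0,"dy":0,"dz":0,"turn":0,"jaw":0},
], newtons=40)

```text
time: 6.15
ee_pos: [0.5638, 0.1383, 0.0918]
tcp_rot: [-2.436, 1.984, 0.0]
force: [-0.1, -0.8, 0.7]
gripper_width: 0.043
grip_force: 0.0
```

send_rows([
  {"dx":0,"dy":0,"dz":0,"turn":0,"jaw":0.1},
  {"dx":0,"dy":0,"dz":0,"turn":0,"jaw":0.3},
  {"dx":0,"dy":0,"dz":0,"turn":0,"jaw":1},
  {"dx":0,"dy":0,"dz":0,"turn":0,"jaw":1},
  {"dx":0,"dy":0,"dz":0,"turn":0,"jaw":1},
], newtons=60)

```text
time: 6.78
ee_pos: [0.5638, 0.1383, 0.0918]
tcp_rot: [2.436, -1.984, -0.0]
force: [-0.2, -0.9, -0.3]
gripper_width: -0.0001
grip_force: 0.0
```

The gripper closed on nothing, so I look again.

```bash
python3 -c "
from st import *
go([.5632,.1386,.092],191.6)
f=grab_frame('scene')['frame'][140:340,140:407]
g=grab_frame('top')['frame'];cv2.imwrite('pics/t2full.png',g)
a=cv2.resize(f,None,fx=2.8,fy=2.8,interpolation=cv2.INTER_CUBIC)
cv2.imwrite('pics/s2.png',a)
"
```

```text
t 6.775 pos [0.5638 0.1383 0.0918] yaw -168.31 tilt [-0.  0. -1.] F [-0.17 -0.94 -0.33] w -0.0001 g 0.0
q [ 0.59  0.   -0.14 -0.   -1.43 -0.38]
dxyz units [-0.011  0.013 -0.006] turn 0.0003
```

View pics/s2.png

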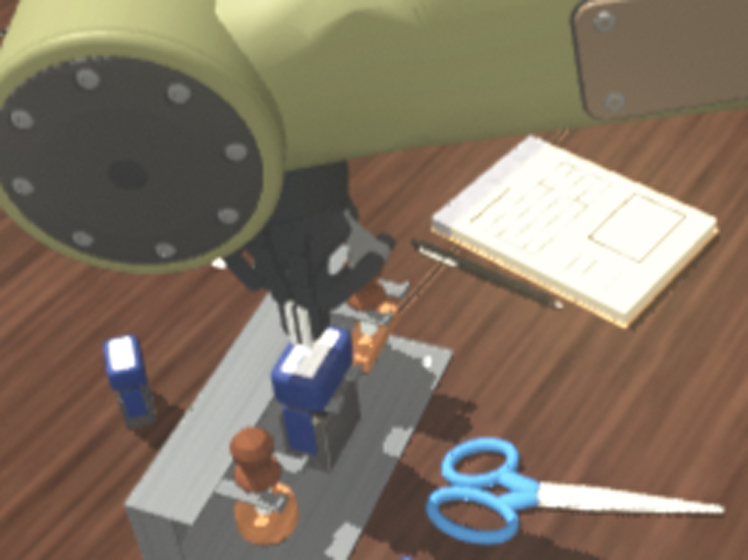

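```bash
python3 -c "
from st import *
print('start tcp proj scene',proj(F['scene'],[.2515,-.5443,.208]),'top',proj(F['top'],[.2515,-.5443,.208]))
f=F['scene'];u=np.array([140+305.5/2.8-.5,140+345.5/2.8-.5])
r=R.from_rotvec(f['attitude']).apply(np.linalg.inv(f['intrinsics'])@[*u,1])
for z in(.09,.1,.11,.12,.13,.14,.15): print(z,(f['position']+r*(z-f['position'][2])/r[2]).round(4))
for n in('scene','top'): print(n,'tcp now',proj(F[n],[.5638,.1383,.0918]))
a=np.hstack([cv2.imread('pics/scene0.png')[40:120,500:600],cv2.imread('pics/top0.png')[320:400,530:640]])
b=cv2.imread('pics/t2full.png')[150:270,220:430]
a=cv2.resize(a,(800,305),interpolation=cv2.INTER_CUBIC);b=cv2.resize(b,(516,295),interpolation=cv2.INTER_CUBIC)
o=np.zeros((600,800,3),np.uint8);o[:305]=a;o[305:,:516]=b;cv2.imwrite('pics/m.png',o)
"
```

```text
start tcp proj scene [[533.56792688  99.19060822]] top [[572.18571535 359.61872959]]
0.09 [0.586  0.1197 0.09  ]
0.1 [0.5792 0.1268 0.1   ]
0.11 [0.5724 0.1338 0.11  ]
0.12 [0.5656 0.1409 0.12  ]
0.13 [0.5588 0.148  0.13  ]
0.14 [0.552 0.155 0.14 ]
0.15 [0.5452 0.1621 0.15  ]
scene tcp now [[252.0462156 273.0160449]]
top tcp now [[280.71127203 204.76352379]]
```

View pics/m.png

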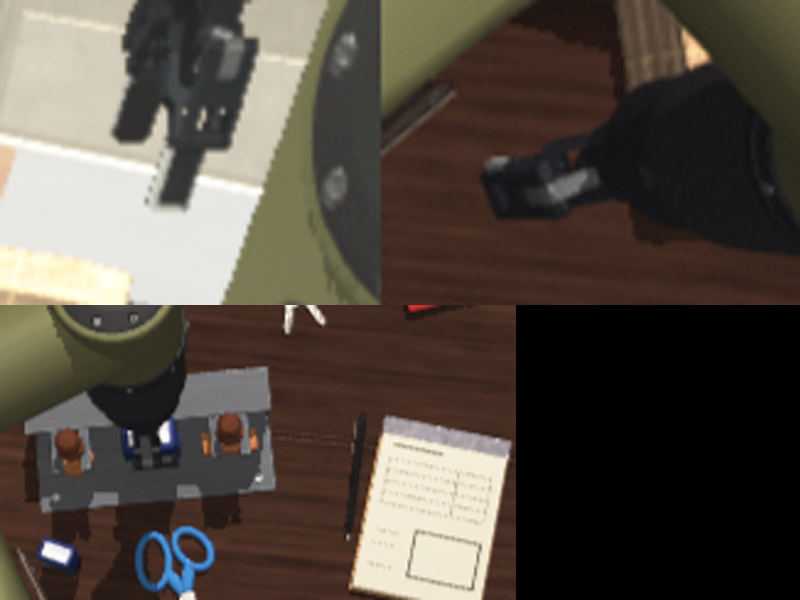

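Both views place the shut fingertips over the cap, with the right x,y but at z≈0.12. That is about 28 mm higher than the reported TCP height, so the fingers shut just above the cap. Zero force and zero grip agree with this. I reopen, go about 25 mm lower and grip again.

send_rows([
  {"dx":0,"dy":0,"dz":0,"turn":0,"jaw":-1},
  {"dx":0,"dy":0,"dz":0,"turn":0,"jaw":-1},
  {"dx":0,"dy":0,"dz":0,"turn":0,"jaw":-1},
  {"dx":0,"dy":0,"dz":0,"turn":0,"jaw":-1},
  {"dx":0,"dy":0,"dz":0,"turn":0,"jaw":-1},
  {"dx":0,"dy":0,"dz":0,"turn":0,"jaw":-1},
  {"dx":0,"dy":0,"dz":0,"turn":0,"jaw":-1},
  {"dx":0,"dy":0,"dz":0,"turn":0,"jaw":-1},
])

```text
time: 7.88
ee_pos: [0.5638, 0.1383, 0.0918]
tcp_rot: [-2.436, 1.984, 0.0]
force: [-1.2, -0.2, -0.6]
gripper_width: 0.0852
grip_force: 0.0
```

send_rows([
  {"dx":0,"dy":0,"dz":0.15,"turn":0,"jaw":-1},
  {"dx":0,"dy":0,"dz":0.15,"turn":0,"jaw":-1},
  {"dx":0,"dy":0,"dz":0.12,"turn":0,"jaw":-1},
  {"dx":0,"dy":0,"dz":0.1,"turn":0,"jaw":-1},
  {"dx":0,"dy":0,"dz":0.1,"turn":0,"jaw":-1},
  {"dx":0,"dy":0,"dz":0,"turn":0,"jaw":-1},
])

```text
time: 8.62
ee_pos: [0.5636, 0.1382, 0.0666]
tcp_rot: [2.436, -1.983, -0.001]
force: [0.8, -0.6, -0.0]
gripper_width: 0.0854
grip_force: 0.0
```

```bash
python3 -c "
from st import *
go([.5632,.1386,.067],191.6)
f=grab_frame('scene')['frame'][180:330,180:380]
cv2.imwrite('pics/s3.png',cv2.resize(f,None,fx=4,fy=4,interpolation=cv2.INTER_CUBIC))
"
```

```text
t 8.625 pos [0.5636 0.1382 0.0666] yaw -168.31 tilt [ 0.     0.001 -1.   ] F [ 0.78 -0.58 -0.05] w 0.0854 g 0.0
q [ 0.59  0.01 -0.18 -0.   -1.38 -0.38]
dxyz units [-0.013  0.008 -0.011] turn 0.0003
```

View pics/s3.png

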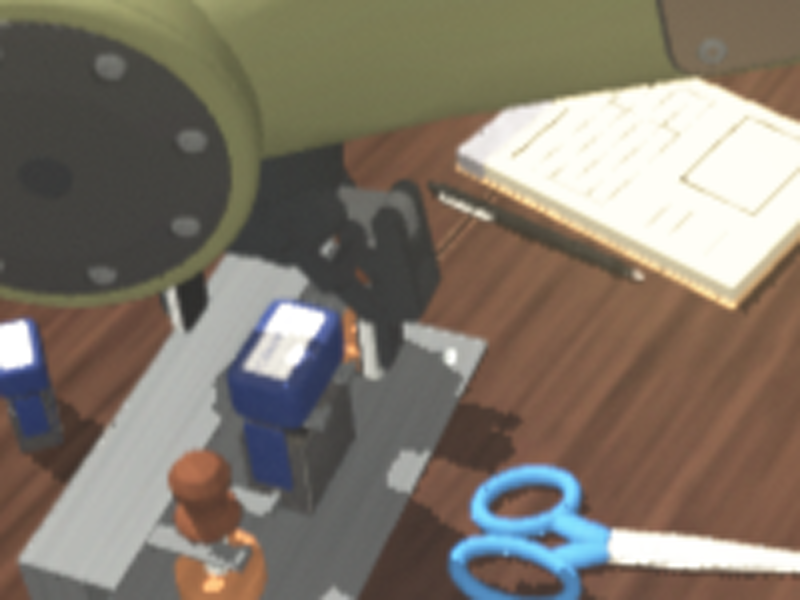

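The fingers now straddle the cap, with tips at (188,328) and (385,375) and the cap centre near (290,345). I close them.

send_rows([
  {"dx":0,"dy":0,"dz":0,"turn":0,"jaw":-0.1},
  {"dx":0,"dy":0,"dz":0,"turn":0,"jaw":0},
  {"dx":0,"dy":0,"dz":0,"turn":0,"jaw":0},
  {"dx":0,"dy":0,"dz":0,"turn":0,"jaw":0.1},
  {"dx":0,"dy":0,"dz":0,"turn":0,"jaw":0.4},
  {"dx":0,"dy":0,"dz":0,"turn":0,"jaw":0.4},
  {"dx":0,"dy":0,"dz":0,"turn":0,"jaw":0.4},
], newtons=60)

```text
time: 9.55
ee_pos: [0.564, 0.1383, 0.0674]
tcp_rot: [-2.436, 1.983, -0.0]
force: [-1.0, -0.8, 3.8]
gripper_width: 0.0341
grip_force: 60.6
```

send_rows([
  {"dx":0,"dy":0,"dz":-0.06,"turn":0,"jaw":0.4},
  {"dx":0,"dy":0,"dz":-0.06,"turn":0,"jaw":0.4},
  {"dx":0,"dy":0,"dz":-0.06,"turn":0,"jaw":0.4},
  {"dx":0,"dy":0,"dz":0,"turn":0,"jaw":0.4},
  {"dx":0,"dy":0,"dz":0,"turn":0,"jaw":0.4},
])

```text
time: 10.18
ee_pos: [0.5638, 0.1382, 0.074]
tcp_rot: [2.436, -1.984, -0.0]
force: [0.6, -0.1, -1.1]
gripper_width: 0.0344
grip_force: 60.2
```

```bash
python3 -c "
from st import *
go([.5632,.1386,.0744],191.6)
f=grab_frame('scene')['frame'][180:330,180:380]
cv2.imwrite('pics/s4.png',cv2.resize(f,None,fx=4,fy=4,interpolation=cv2.INTER_CUBIC))
"
```

```text
t 10.175 pos [0.5638 0.1382 0.074 ] yaw -168.31 tilt [-0.  0. -1.] F [ 0.57 -0.1  -1.14] w 0.0344 g 60.1639274507761
q [ 0.59  0.01 -0.17 -0.   -1.39 -0.38]
dxyz units [-0.012  0.012 -0.009] turn 0.0003
```

View pics/s4.png

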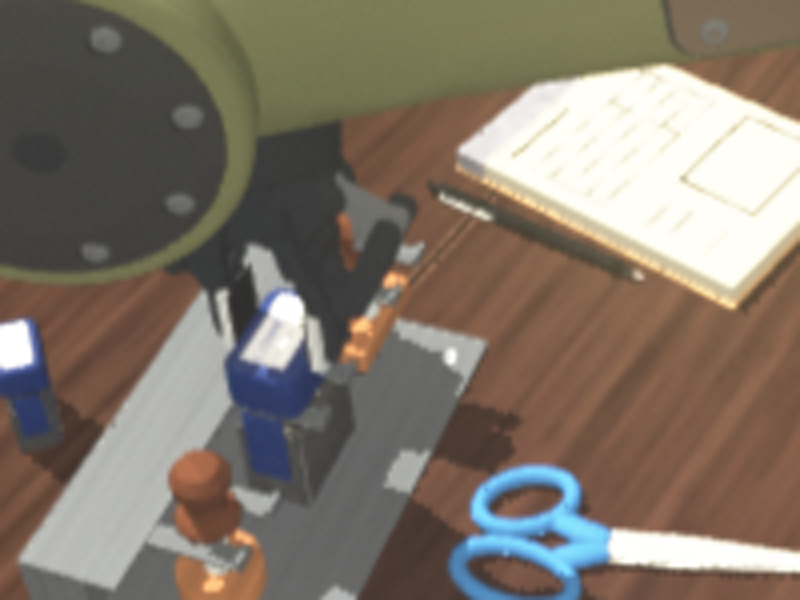

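The cap is held on both sides and raised about 6.6 mm, carrying its own weight (-1.1 N). I draw it out along tool +y, which is the rack's -x.

send_rows([
  {"dx":0,"dy":0.15,"dz":0,"turn":0,"jaw":0.4},
  {"dx":0,"dy":0.25,"dz":0,"turn":0,"jaw":0.4},
  {"dx":0,"dy":0.25,"dz":0,"turn":0,"jaw":0.4},
  {"dx":0,"dy":0.25,"dz":0,"turn":0,"jaw":0.4},
])

```text
time: 10.72
ee_pos: [0.5278, 0.1308, 0.0743]
tcp_rot: [-2.436, 1.983, 0.0]
force: [1.0, 0.0, -1.1]
gripper_width: 0.0341
grip_force: 60.2
```

send_rows([
  {"dx":0,"dy":0.25,"dz":0,"turn":0,"jaw":0.4},
  {"dx":0,"dy":0.3,"dz":0,"turn":0,"jaw":0.4},
  {"dx":0,"dy":0.3,"dz":0,"turn":0,"jaw":0.4},
  {"dx":0,"dy":0.3,"dz":0,"turn":0,"jaw":0.4},
  {"dx":0,"dy":0.2,"dz":0,"turn":0,"jaw":0.4},
  {"dx":0,"dy":0,"dz":0,"turn":0,"jaw":0.4},
])

```text
time: 11.48
ee_pos: [0.4754, 0.1201, 0.0745]
tcp_rot: [-2.436, 1.983, -0.0]
force: [0.4, 0.1, -0.8]
gripper_width: 0.034
grip_force: 60.1
```

send_rows([
  {"dx":0,"dy":0,"dz":-0.3,"turn":0,"jaw":0.4},
  {"dx":0,"dy":0,"dz":-0.5,"turn":0,"jaw":0.4},
  {"dx":0,"dy":0,"dz":-0.4,"turn":0,"jaw":0.4},
  {"dx":0,"dy":0,"dz":-0.3,"turn":0,"jaw":0.4},
  {"dx":0,"dy":0,"dz":0,"turn":0,"jaw":0.4},
])

```text
time: 12.1
ee_pos: [0.4762, 0.1203, 0.1353]
tcp_rot: [-2.435, 1.983, -0.001]
force: [-0.3, 0.8, -0.8]
gripper_width: 0.0342
grip_force: 60.1
```

```bash
python3 -c "
from st import *
go([.4852,-.1805,.1],173.8)
g=grab_frame('top');pickle.dump(g,open('t5.pkl','wb'))
f=grab_frame('scene')['frame'];a=cv2.resize(f[150:350,200:400],None,fx=2,fy=2,interpolation=cv2.INTER_CUBIC)
b=cv2.resize(g['frame'][160:300,220:360],(400,400),interpolation=cv2.INTER_CUBIC)
cv2.imwrite('pics/s5.png',np.hstack([a,b]))
"
```

```text
t 12.1 pos [0.4762 0.1203 0.1353] yaw -168.31 tilt [-0.001 -0.002 -1.   ] F [-0.34  0.8  -0.84] w 0.0342 g 60.142299458384514
q [ 0.66 -0.26 -0.3   0.   -1.53 -0.46]
dxyz units [7.41  1.305 0.874] turn 0.0497
```

View pics/s5.png

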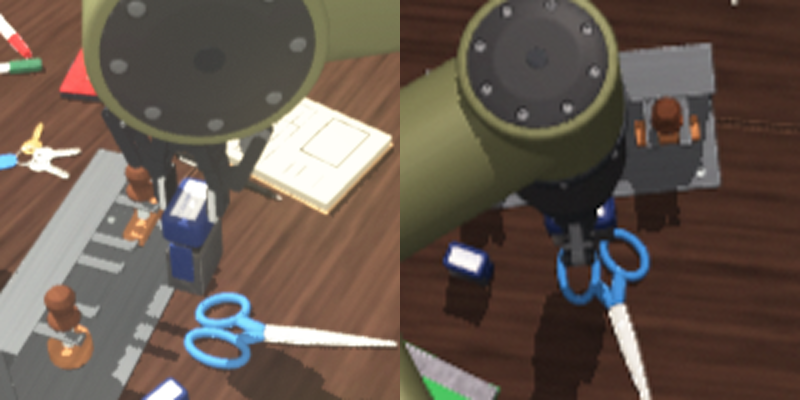

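The stamp is out of the fork and held upright, with both knob stamps still hanging in the rack. I carry it over to the box.

send_rows([
  {"dx":0.3,"dy":0.05,"dz":0,"turn":0,"jaw":0.4},
  {"dx":0.6,"dy":0.11,"dz":0,"turn":0,"jaw":0.4},
  {"dx":0.7,"dy":0.13,"dz":0,"turn":0,"jaw":0.4},
  {"dx":0.7,"dy":0.13,"dz":0,"turn":0,"jaw":0.4},
  {"dx":0.7,"dy":0.13,"dz":0,"turn":0,"jaw":0.4},
  {"dx":0.7,"dy":0.13,"dz":0,"turn":0,"jaw":0.4},
  {"dx":0.7,"dy":0.13,"dz":0,"turn":0,"jaw":0.4},
  {"dx":0.7,"dy":0.13,"dz":0,"turn":0,"jaw":0.4},
])

```text
time: 13.2
ee_pos: [0.4796, -0.089, 0.1337]
tcp_rot: [2.435, -1.984, -0.001]
force: [-0.3, -0.2, -0.9]
gripper_width: 0.0341
grip_force: 60.1
```

send_rows([
  {"dx":0.7,"dy":0.13,"dz":0,"turn":0,"jaw":0.4},
  {"dx":0.7,"dy":0.13,"dz":0,"turn":0,"jaw":0.4},
  {"dx":0.6,"dy":0.1,"dz":0,"turn":0,"jaw":0.4},
  {"dx":0.3,"dy":0.04,"dz":0,"turn":0,"jaw":0.4},
  {"dx":0,"dy":0,"dz":0,"turn":0.017,"jaw":0.4},
  {"dx":0,"dy":0,"dz":0,"turn":0.017,"jaw":0.4},
  {"dx":0,"dy":0,"dz":0,"turn":0.0157,"jaw":0.4},
  {"dx":0,"dy":0,"dz":0,"turn":0,"jaw":0.4},
])

```text
time: 14.2
ee_pos: [0.483, -0.1806, 0.1339]
tcp_rot: [2.099, -2.337, -0.001]
force: [-0.2, -0.8, -1.0]
gripper_width: 0.034
grip_force: 60.2
```

```bash
python3 -c "
from st import *
go([.4839,-.1804,.06],173.8)"
```

```text
t 14.2 pos [ 0.483  -0.1806  0.1339] yaw 173.87 tilt [-0.     0.001 -1.   ] F [-0.24 -0.82 -0.96] w 0.034 g 60.18562629818916
q [ 0.03 -0.19 -0.24 -0.   -1.52 -0.14]
dxyz units [-0.008 -0.023  1.848] turn 0.0002
```

send_rows([
  {"dx":0,"dy":-0.02,"dz":0.2,"turn":0,"jaw":0.4},
  {"dx":0,"dy":0,"dz":0.4,"turn":0,"jaw":0.4},
  {"dx":0,"dy":0,"dz":0.4,"turn":0,"jaw":0.4},
  {"dx":0,"dy":0,"dz":0.4,"turn":0,"jaw":0.4},
  {"dx":0,"dy":0,"dz":0.25,"turn":0,"jaw":0.4},
  {"dx":0,"dy":0,"dz":0.12,"turn":0,"jaw":0.4},
  {"dx":0,"dy":0,"dz":0,"turn":0,"jaw":0.4},
  {"dx":0,"dy":0,"dz":0,"turn":0,"jaw":0.4},
])

```text
time: 15.2
ee_pos: [0.4844, -0.1809, 0.0641]
tcp_rot: [-2.098, 2.338, -0.001]
force: [-0.4, 0.8, -1.5]
gripper_width: 0.0342
grip_force: 60.2
```

```bash
python3 -c "
from st import *
go([.4839,-.1804,.0533],173.8)
p=state()['ee_pos'];th=np.radians(-6.2);foot=p[2]-.0674+.028
f=grab_frame('scene')
hsv=cv2.cvtColor(f['frame'],cv2.COLOR_BGR2HSV)
m=cv2.inRange(hsv,(105,90,40),(130,255,255));n,l,st,c=cv2.connectedComponentsWithStats(m)
pr=proj(F['scene'],[p[0],p[1],foot+.074])[0];print('pred cap ctr',pr.round(1),'foot z',foot)
for i in range(1,n):
  if st[i,4]>25 and np.hypot(*(c[i]-pr))<50: print('blue',st[i],c[i].round(1))
def hull(L): q=proj(F['scene'],W([p[0],p[1],th],L)+[0,0,foot]);return q.min(0).round(1),q.max(0).round(1)
B=lambda x,y,z0,z1:[[a,b,z] for a in(-x,x) for b in(-y,y) for z in(z0,z1)]
print('cap bbox',hull(B(.018,.028,.06,.088)));print('strap +y',hull([[a,.028,z] for a in(-.01,.01) for z in(.046,.06)]))
print('housing bbox',hull(B(.016,.026,0,.046)))
"
```

```text
t 15.2 pos [ 0.4844 -0.1809  0.0641] yaw 173.81 tilt [ 0.    -0.001 -1.   ] F [-0.43  0.79 -1.48] w 0.0342 g 60.164780616760254
q [ 0.03 -0.16 -0.35  0.   -1.38 -0.14]
dxyz units [-0.01   0.014  0.269] turn 0.0
pred cap ctr [369.2 190.3] foot z 0.02465243981922415
blue [357 189  15   8  50] [363.9 193.3]
cap bbox (array([354.9, 176. ]), array([383.6, 205. ]))
strap +y (array([357.7, 200.2]), array([365.7, 208.6]))
housing bbox (array([355.1, 191.9]), array([380.9, 225. ]))
```

```bash
python3 -c "
from st import *
p=state()['ee_pos'];th=np.radians(-6.2);foot=p[2]-.0674+.028
f=grab_frame('scene')['frame'].astype(int)
for r in range(172,230,2):
  print(r,' '.join('%x%x%x'%tuple(f[r,c]//16) for c in range(346,392,2)))
print(proj(F['scene'],W([p[0],p[1],th],[[a,.028,z] for a in(-.018,.018) for z in(.06,.088)])+[0,0,foot]).round(1).tolist())
print('foot +y corners',proj(F['scene'],W([p[0],p[1],th],[[a,b,0] for a in(-.016,.016) for b in (.026,-.026)])+[0,0,foot]).round(1).tolist())
print('foot set',proj(F['scene'],W([p[0],p[1],th],[[a,b,.014] for a in(-.016,.016) for b in (.026,-.026)])).round(1).tolist())
print('frame obs',S([[511,135],[566,88],[614,102],[565,161]]).round(1).tolist())
"
```

```text
172 457 457 457 457 457 444 444 344 344 344 445 457 457 457 344 344 344 344 344 344 456 445 344
174 457 457 468 457 468 445 555 667 344 334 446 458 457 457 456 344 344 344 344 344 445 444 344
176 457 457 457 569 457 456 889 899 334 334 456 457 458 458 457 444 444 344 344 344 344 344 344
178 457 457 568 457 457 456 9aa 667 334 334 456 568 568 557 457 444 444 344 344 444 344 344 444
180 456 468 457 457 457 456 9aa 666 334 334 556 977 fee eee 989 444 444 444 444 444 444 344 345
182 468 457 457 457 468 455 abb 566 344 444 655 baa eef fff fff 899 455 444 444 444 344 345 457
184 457 457 458 468 468 457 bcc 555 444 755 bbb ddd dee eff fff bcc 666 444 444 456 456 457 458
186 457 458 468 468 468 468 bcc 766 a88 ccc dee dde eef eff 9ab bcc 666 444 444 456 457 458 458
188 468 468 468 468 468 468 a88 daa fff fff fff fff fff eee 788 bcc 555 444 444 456 457 458 457
190 468 468 468 468 458 557 b76 c98 fff fff fff fff eee 877 777 bcc 555 444 444 457 458 457 458
192 468 468 468 458 457 557 855 a65 b76 c99 fee fff b99 755 788 bcc 455 444 456 458 458 458 468
194 568 468 468 468 468 567 754 644 854 965 
[... 1278 characters left out ...]
b 8aa acd bde eff fff
222 fff fff fff cee fff fff eff 789 566 566 566 556 788 acd acd acd 9bb 8aa acd acd acd acd acd
224 fff fff acd fff fff fff eff acd 9bb 688 566 789 acd acd acd 9bb 8aa acd acd acd acd acd 9bc
226 fff fff fff cee def fff fff eff bde acd 9bb acd acd acd 9bb 8aa acd acd acd acd acd abc 9bc
228 fff fff fff fff fff dff eff fff fff bde acd acd acd 9bb 8aa acd acd acd acd acd abc 9bc 69b
[[368.9, 205.0], [369.7, 194.7], [354.9, 198.8], [355.4, 188.6]]
foot +y corners [[367.0, 225.0], [379.3, 212.8], [355.1, 219.5], [367.5, 207.6]]
foot set [[366.8, 228.6], [379.0, 216.4], [354.9, 223.0], [367.3, 211.1]]
frame obs [[350.0, 224.7], [368.3, 209.0], [384.3, 213.7], [368.0, 233.3]]
```

The observed foot corners match the prediction within about 1 px, and the foot is centred in the frame (foot centre (367.0,219.8), frame centre (367.7,220.2)). I lower it until it touches.

send_rows([
  {"dx":0,"dy":0.01,"dz":0.1,"turn":0,"jaw":0.4},
  {"dx":0,"dy":0,"dz":0.1,"turn":0,"jaw":0.4},
  {"dx":0,"dy":0,"dz":0.05,"turn":0,"jaw":0.4},
  {"dx":0,"dy":0,"dz":0.03,"turn":0,"jaw":0.4},
  {"dx":0,"dy":0,"dz":0,"turn":0,"jaw":0.4},
  {"dx":0,"dy":0,"dz":0,"turn":0,"jaw":0.4},
])

```text
time: 16.05
ee_pos: [0.4836, -0.1808, 0.0522]
tcp_rot: [-2.098, 2.338, -0.0]
force: [-0.6, -0.0, -0.0]
gripper_width: 0.0343
grip_force: 60.2
```

send_rows([
  {"dx":0,"dy":0,"dz":0.05,"turn":0,"jaw":0.4},
  {"dx":0,"dy":0,"dz":0.05,"turn":0,"jaw":0.4},
  {"dx":0,"dy":0,"dz":0.05,"turn":0,"jaw":0.4},
  {"dx":0,"dy":0,"dz":0,"turn":0,"jaw":0.4},
  {"dx":0,"dy":0,"dz":0,"turn":0,"jaw":0.4},
], newtons=80)

```text
time: 16.68
ee_pos: [0.4837, -0.1808, 0.0463]
tcp_rot: [-2.098, 2.338, -0.0]
force: [-0.7, 0.0, 4.4]
gripper_width: 0.0333
grip_force: 84.1
```

send_rows([
  {"dx":0,"dy":0,"dz":0.04,"turn":0,"jaw":0.4},
  {"dx":0,"dy":0,"dz":0.03,"turn":0,"jaw":0.4},
  {"dx":0,"dy":0,"dz":0,"turn":0,"jaw":0.4},
  {"dx":0,"dy":0,"dz":0,"turn":0,"jaw":0.4},
  {"dx":0,"dy":0,"dz":0,"turn":0,"jaw":0.4},
])

```text
time: 17.3
ee_pos: [0.4837, -0.1808, 0.0438]
tcp_rot: [-2.098, 2.338, -0.001]
force: [-2.4, 0.3, 5.0]
gripper_width: 0.0336
grip_force: 84.4
```

send_rows([
  {"dx":0,"dy":0,"dz":0.015,"turn":0,"jaw":0.4},
  {"dx":0,"dy":0,"dz":0,"turn":0,"jaw":0.4},
  {"dx":0,"dy":0,"dz":0,"turn":0,"jaw":0.4},
])

```text
time: 17.68
ee_pos: [0.4838, -0.1808, 0.0434]
tcp_rot: [-2.098, 2.338, -0.001]
force: [-3.2, 0.9, 7.1]
gripper_width: 0.0331
grip_force: 84.5
```

send_rows([
  {"dx":0,"dy":0,"dz":0.015,"turn":0,"jaw":0.4},
  {"dx":0,"dy":0,"dz":0,"turn":0,"jaw":0.4},
  {"dx":0,"dy":0,"dz":0,"turn":0,"jaw":0.4},
])

```text
time: 18.05
ee_pos: [0.4837, -0.1808, 0.0429]
tcp_rot: [-2.098, 2.338, -0.001]
force: [-2.8, 1.9, 7.1]
gripper_width: 0.0335
grip_force: 84.5
```

send_rows([
  {"dx":0,"dy":0,"dz":0.015,"turn":0,"jaw":0.4},
  {"dx":0,"dy":0,"dz":0,"turn":0,"jaw":0.4},
  {"dx":0,"dy":0,"dz":0,"turn":0,"jaw":0.4},
])

```text
time: 18.42
ee_pos: [0.4838, -0.1809, 0.0424]
tcp_rot: [-2.098, 2.338, -0.001]
force: [-4.7, 1.7, 8.6]
gripper_width: 0.0334
grip_force: 84.5
```

send_rows([
  {"dx":0,"dy":0,"dz":0.015,"turn":0,"jaw":0.4},
  {"dx":0,"dy":0,"dz":0,"turn":0,"jaw":0.4},
  {"dx":0,"dy":0,"dz":0,"turn":0,"jaw":0.4},
])

```text
time: 18.8
ee_pos: [0.4838, -0.1809, 0.0421]
tcp_rot: [-2.098, 2.338, -0.001]
force: [-3.8, 2.5, 9.2]
gripper_width: 0.0338
grip_force: 84.6
```

send_rows([
  {"dx":-0.005,"dy":0.01,"dz":0.01,"turn":0,"jaw":0.4},
  {"dx":0,"dy":0,"dz":0,"turn":0,"jaw":0.4},
  {"dx":0,"dy":0,"dz":0,"turn":0,"jaw":0.4},
])

```text
time: 19.18
ee_pos: [0.4837, -0.1809, 0.042]
tcp_rot: [-2.098, 2.338, -0.002]
force: [-4.1, 1.0, 10.5]
gripper_width: 0.0337
grip_force: 84.7
```

```bash
cat > avg.py <<'E'
from st import *
A=[]
for i in range(6):
    grab_frame("top");s=state();A.append(np.r_[s["force"],s["torque"],s["ee_pos"]])
A=np.array(A);print("F",A[:,:3].mean(0).round(2),"sd",A[:,:3].std(0).round(2),"T",A[:,3:6].mean(0).round(3),"p",A[:,6:].mean(0).round(5),s["time"],s["gripper_width"])
E
python3 avg.py
```

```text
F [-3.22  1.32  9.75] sd [0.54 0.45 0.43] T [ 0.541  1.319 -0.003] p [ 0.48375 -0.18086  0.04203] 19.475 0.03353607499799614
```

send_rows([
  {"dx":-0.01,"dy":0.028,"dz":0.015,"turn":0,"jaw":0.4},
  {"dx":0,"dy":0,"dz":0,"turn":0,"jaw":0.4},
  {"dx":0,"dy":0,"dz":0,"turn":0,"jaw":0.4},
])

```text
time: 19.85
ee_pos: [0.4837, -0.1808, 0.042]
tcp_rot: [-2.097, 2.337, -0.006]
force: [-0.0, -0.5, 8.9]
gripper_width: 0.0335
grip_force: 84.7
```

```bash
python3 avg.py
```

```text
F [-0.8  -0.9   9.33] sd [0.45 0.5  0.64] T [-0.169  0.389 -0.002] p [ 0.48365 -0.1808   0.04203] 20.15 0.033374954810354227
```

send_rows([
  {"dx":0,"dy":0,"dz":0.015,"turn":0,"jaw":0.4},
  {"dx":0,"dy":0,"dz":0,"turn":0,"jaw":0.4},
  {"dx":0,"dy":0,"dz":0,"turn":0,"jaw":0.4},
])

```text
time: 20.52
ee_pos: [0.4837, -0.1808, 0.042]
tcp_rot: [-2.097, 2.337, -0.007]
force: [-1.4, -0.4, 12.6]
gripper_width: 0.0336
grip_force: 85.1
```

```bash
python3 avg.py
```

```text
F [-1.760e+00  1.000e-02  1.169e+01] sd [0.35 0.59 0.64] T [ 0.114  0.896 -0.023] p [ 0.48371 -0.18085  0.04199] 20.825 0.033473925103692764
```

send_rows([
  {"dx":0,"dy":0.012,"dz":0.018,"turn":0,"jaw":0.4},
  {"dx":0,"dy":0,"dz":0,"turn":0,"jaw":0.4},
  {"dx":0,"dy":0.01,"dz":0.014,"turn":0,"jaw":0.4},
  {"dx":0,"dy":0,"dz":0,"turn":0,"jaw":0.4},
  {"dx":0,"dy":0,"dz":0,"turn":0,"jaw":0.4},
])

```text
time: 21.45
ee_pos: [0.4837, -0.1809, 0.0419]
tcp_rot: [-2.097, 2.335, -0.009]
force: [-1.0, 1.2, 16.0]
gripper_width: 0.0333
grip_force: 85.4
```

```bash
python3 avg.py
```

```text
F [-1.58  0.98 15.67] sd [0.45 0.4  0.48] T [ 0.398  0.898 -0.043] p [ 0.48371 -0.18088  0.04194] 21.75 0.03388672043592154
```

send_rows([
  {"dx":-0.003,"dy":0.008,"dz":0.012,"turn":0,"jaw":0.4},
  {"dx":0,"dy":0,"dz":0,"turn":0,"jaw":0.4},
  {"dx":0,"dy":0,"dz":0,"turn":0,"jaw":0.4},
  {"dx":0,"dy":0,"dz":0,"turn":0,"jaw":0.4},
])

```text
time: 22.25
ee_pos: [0.4837, -0.1809, 0.0419]
tcp_rot: [-2.097, 2.335, -0.011]
force: [-1.2, -0.4, 16.7]
gripper_width: 0.0338
grip_force: 85.6
```

```bash
python3 avg.py; python3 -c "
from st import *
go([.4839,-.1804,.042],173.8)
p=state()['ee_pos'];th=np.radians(-6.2)
f=grab_frame('scene')['frame'].astype(int)
for r in range(200,240,2):
  print(r,' '.join('%x%x%x'%tuple(f[r,c]//16) for c in range(344,392,2)))
print('foot set',proj(F['scene'],W([p[0],p[1],th],[[a,b,.014] for a in(-.016,.016) for b in (.026,-.026)])).round(1).tolist())
print('cap set',proj(F['scene'],W([p[0],p[1],th],[[a,.028,.014+b] for a in(-.018,.018) for b in (.048,.076)])).round(1).tolist())
"
```

```text
F [-2.11  0.98 17.15] sd [0.4  0.63 0.38] T [ 0.329  0.881 -0.051] p [ 0.4837  -0.18088  0.04192] 22.55 0.03339122969175715
t 22.55 pos [ 0.4837 -0.1809  0.0419] yaw 173.84 tilt [ 0.002 -0.007 -1.   ] F [-2.53  1.48 17.28] w 0.0334 g 85.5840964615345
q [ 0.04 -0.16 -0.39  0.   -1.33 -0.14]
dxyz units [-0.012 -0.004 -0.002] turn 0.0001
200 eff eff fff fff fff eff 89a 965 b76 b87 dba fff fff a99 755 aaa abb 445 445 468 468 468 569 468
202 fff fff fff eff eff fff cdd 654 754 855 a66 b76 b87 966 755 bcc bbb 555 456 468 468 568 468 457
204 fff eff fff fff fff eff abb 654 754 754 754 855 855 754 644 766 999 555 456 468 568 568 457 346
206 eff fff fff fff fff fff cdd 644 654 654 654 654 754 644 644 644 555 455 456 568 568 457 356 457
208 fff fff eff fff fff fff eff 655 654 644 654 644 644 644 644 555 455 455 467 569 468 457 457 457
210 fff cee fff fff fff fff abc 865 865 755 654 654 644 644 555 556 455 455 679 568 457 457 457 468
212 fff eff eff fff fff fff 9bb 755 755 855 866 455 555 556 556 455 455 556 fff cee 689 468 468 468
214 fff fff dff fff fff fff 9ab 655 755 655 755 556 566 556 556
[... 683 characters left out ...]
a 677 8ab acd 9bb 8aa acd acd acd acd acd abc 9bc 69b
230 fff fff fff fff fff fff fff fff eff eff eff dff bde 9bb 8aa acd acd acd acd acd acc 9bc 69b 345
232 fff eff fff fff fff fff fff fff fff fff eff def eff cee bde acd acd acd acd abc 9bc 69b 346 345
234 eff fff fff eff eff fff fff fff fff fff fff fff fff fff fff dff def acd acc 9bc 79c 346 345 345
236 fff fff eff eff fff fff fff fff fff fff fff fff fff fff fff fff fff cee 9bc 79c 356 345 345 345
238 fff fff fff fff fff fff fff fff fff fff fff fff fff fff fff fff def 9bc 79c 346 345 345 345 345
foot set [[367.0, 228.7], [379.2, 216.4], [355.2, 223.1], [367.5, 211.2]]
cap set [[368.6, 213.2], [369.3, 203.2], [354.8, 207.0], [355.3, 197.0]]
```

The foot sits flat and centred inside the frame, with observed corners (356,223), (367,228.5) and (378.5,217). The cap is on its stop and z no longer yields. The force is steady at about 17.2 N, so I hand the job in.

```bash
python3 -c "
from cell import *
print(finish_job())"
```

```text
the job is handed in; nothing more can be done
None
```

The self-inking stamp now stands upright and square in the framed box on the cream receipt book, with its cap held fully home at about 17 N. The two knob stamps are still hanging in the rack, and the job was handed in at about 23 s.

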